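# Find the leadscrew's pitch with gauge leaves

## Robot

A 6-joint arm with a two-finger parallel gripper is mounted at the origin on the work surface. World frame = base frame: x ahead of the robot, y to its left, z up, the work surface at z = 0. Lengths are in mm, angles in rad, forces in N, time in s.
With the tool pointing down it reaches from about 350 to 925 mm from the base axis. Payload 6.4 kg.
Tool frame: the origin (TCP) lies at the very end of the fingers, on their centre line; the grasp point (between the pads) lies behind it (ctrl.grasp_offset is the z of the grasp point in the tool frame, in mm); z points along the fingers, x is the direction in which the jaws open and shut, and the axes are right-handed (so a half turn about z gives the same grasp; the last joint's range is limited). The gripper opens to 94 mm and grips with 3 to 60 N. Pads are 16 mm wide; open, the fingers measure 119 mm over their backs; the gripper's body (75 mm by 177 mm) begins 78 mm behind the grasp point.
Start: joints at [-1.31, 0.245, 1.558, -0, 1.339, -0.174], TCP at [273.805, -589.529, 205.455] pointing down, gripper open.
Joint ranges: [-3.13, 3.13], [-1.02, 2.26], [0.13, 2.54], [-0.95, 4.09], [0.21, 2.88], [-2.74, 2.74]. Speed limits (rad/s): [2.57, 2.57, 3.14, 3.14, 3.14, 3.14].

## Interface

Orientations are given as a 3x3 rotation matrix whose columns are the frame's x, y, z axes.
In Python, from plant import ctrl gives the robot as it stands.
- The arm moves only by the tool move_arm, never from a script. Its argument "series" is one flat list of numbers, 5 for each row, row after row: the shift along the world's x, y, z in mm, then the turn about the world's z in rad, then the opening, from 0 (shut) to 1 (fully open). A call has exactly 10 rows; each row shifts and turns the commanded pose from where the row before left it; what a row does not reach is not made up. A row lasts 1/10 s, in which the tool goes at most 50 mm and 8.59 degrees, less where a joint would pass 70% of its speed; a pose out of reach is approached as far as the arm can. A call is refused whole if a number of a shift passes 50 or a number of a turn 0.15, either way. A call with a gripper value outside its range is refused whole. The fingers move at their own pace and stop on an object; the grip force is fixed at half the most. Time passes only in rows, so rows that do not move let the fingers close, or fill a call up. It gives the time, the measured TCP pose, the force and the opening at its end, in the units of the state.
- ctrl.observe(): the state, without advancing time (a new reading comes with each control period).
- ctrl.get_image(name): name is "scene" or "top" or "wrist"; returns a dict with "img" (420x560x3 uint8, red, green, blue), "z_map" (420x560 float32, mm along the optical axis (not along the pixel's ray), 0 where there is no reading), "K" (3x3 intrinsics, pixels), "origin" and "attitude" of the camera in the world; the wrist camera has in their place "T_tool_cam" (4x4, takes a point from camera to tool coordinates, whose origin is the TCP and whose axes are the tool frame's). Camera axes: x right, y down, z forward; pixel columns grow to the right and rows downward; lengths in mm; the calibration is good to about 2 mm. A picture is of the moment at which its call begins: read the wrist's pose just before it.
- ctrl.hand_in(): hands the job in, once; it reports no verdict.
The state is a dict: "time": time; "q": joint angles; "qvel": joint speeds; "effort": joint torques, N m; "tcp_pos": TCP position; "ee_rot": TCP orientation; "contact_force": force on the tool from outside, world axes, zero at the start; "moment": the same for the moment, N m; "opening": opening from 0.0 (shut) to 1.0 (fully open).
Only numpy, scipy, OpenCV 4.12 (cv2) and the standard library are available. Lean on these libraries where they do the work, as an engineer would, in place of code of your own. Each camera call takes 0.05 s, during which the arm holds its last target.

## Task

We need the pitch of the leadscrew in the white stand: one at a time, lay the gauge leaves from the black tray flat on the aluminium rest bar, teeth towards the screw, and feel each one gently into the thread. Leave the leaf whose teeth go fully home lying there in mesh, let go, with every other leaf lying flat in the tray. Never force a leaf against the thread, and leave the other things on the bench where they are.

Things in the scene. Friction and masses are not known exactly. Their poses are not given: they have to be found in the camera images.
- stand: White test stand, fixed: plate on bolt feet, one level leadscrew between two grey bearing blocks (y +-86 to +-102 mm, 109 mm high), black motor (y 136 to 190, 114 mm high), aluminium rest bar. Origin on the bench under the screw's middle; +y along the screw to the motor, rest bar on the -x side, z up. Two spare screws on the plywood rack behind are not part of the job.
- screw_mid (a point): Middle of the stand's screw, on its axis (85 mm above the bench; axes as the stand). Crests 40 mm across, trapezoidal thread from y -80 to +80 mm, grooves 0.5 mm deeper than the fitting leaf's teeth. Pitch is 7, 8 or 10 mm; pitch and where grooves fall along y differ every start. It does not turn. It must never be pushed by a leaf with more than 25 N.
- rest_bar_top (a point): Centre of the rest bar's flat top, 83 mm above the bench, 60 mm (x) by 150 mm (y), its edge 5 mm short of the crests; axes as the stand. A leaf lying flat on it with teeth to +x has its mid-plane at the height of the screw's axis.
- home (a point): Where a fitting leaf's grip middle is when fully home (its roots meet the crests), for y = 0: x -46, z 109 mm in the stand; any y within +-45 mm that suits the grooves serves. In step to about 1 mm the teeth start to sink; home, it has 0.25 mm play along y. A leaf of another pitch, or out of step, stops its tooth height (3.5 to 5 mm) short, tips on crests.
- tray: Black shallow tray, fixed, 100 mm (x) by 248 mm (y), 9 mm high, floor 4 mm thick, three bays along y, 80 mm apart, each about 92 by 77 mm inside. Origin under its centre, z up. A leaf lying flat in a bay has the middle of its grip 30 mm above the bench.
- leaf_red_grip (a point): Gauge leaf, red: 4 mm steel plate, teeth of pitch 7 mm, 3.5 mm tall on its +x edge, and an upright grip 34 (x) x 12 (y) mm, 4 to 48 mm above the underside; 140 g. Point: middle of the grip, 26 mm above the underside. z up. Plate y +-31, x -32 to +26 mm: tooth roots at +26, tips beyond. Starts in a tray bay, teeth to about the tray's +x.
- leaf_blue_grip (a point): Gauge leaf, blue: 4 mm steel plate, teeth of pitch 8 mm, 4 mm tall on its +x edge, and an upright grip 34 (x) x 12 (y) mm, 4 to 48 mm above the underside; 140 g. Point: middle of the grip, 26 mm above the underside. z up. Plate y +-31, x -32 to +26 mm: tooth roots at +26, tips beyond. Starts in a tray bay, teeth to about the tray's +x.
- leaf_yellow_grip (a point): Gauge leaf, yellow: 4 mm steel plate, teeth of pitch 10 mm, 5 mm tall on its +x edge, and an upright grip 34 (x) x 12 (y) mm, 4 to 48 mm above the underside; 140 g. Point: middle of the grip, 26 mm above the underside. z up. Plate y +-31, x -32 to +26 mm: tooth roots at +26, tips beyond. Starts in a tray bay, teeth to about the tray's +x.
- clamp_meter: Bystander, not to be disturbed: orange current clamp meter, 60 x 230 x 32 mm. Origin at its underside.
- phone: Bystander, not to be disturbed: black phone, 74 x 150 x 9 mm. Origin at its underside.
- carton: Bystander, not to be disturbed: white carton, 150 x 200 x 45 mm. Origin at its underside.
- probe_box: Bystander, not to be disturbed: black hand-held probe box with two stub sockets, 62 x 145 x 30 mm. Origin at its underside.
- screwdriver: Bystander, not to be disturbed: screwdriver. Origin at its underside.
- bolt_jar: Bystander, not to be disturbed: glass jar with grey lid, 60 mm across, 75 mm tall. Origin at its underside.
- brass_nut: Bystander, not to be disturbed: brass flanged leadscrew nut, flange 70 mm across, 40 mm tall. Origin at its underside.

How it is judged (in metres and radians):
On the way:
1. a leaf lies flat on the rest bar with its teeth fully home in the thread (((x of leaf_red_grip in the frame of stand between -0.0474 and -0.044 m and y of leaf_red_grip in the frame of stand between -0.045 and 0.045 m and z of leaf_red_grip in the frame of stand between 0.106 and 0.112 m and angle between the y axis of leaf_red_grip and the y axis of stand, either way round below 0.04 rad and angle between leaf_red_grip's own z axis and vertical below 0.06 rad) or (x of leaf_blue_grip in the frame of stand between -0.0474 and -0.044 m and y of leaf_blue_grip in the frame of stand between -0.045 and 0.045 m and z of leaf_blue_grip in the frame of stand between 0.106 and 0.112 m and angle between the y axis of leaf_blue_grip and the y axis of stand, either way round below 0.04 rad and angle between leaf_blue_grip's own z axis and vertical below 0.06 rad) or (x of leaf_yellow_grip in the frame of stand between -0.0474 and -0.044 m and y of leaf_yellow_grip in the frame of stand between -0.045 and 0.045 m and z of leaf_yellow_grip in the frame of stand between 0.106 and 0.112 m and angle between the y axis of leaf_yellow_grip and the y axis of stand, either way round below 0.04 rad and angle between leaf_yellow_grip's own z axis and vertical below 0.06 rad))), for 0.2 s.
At the end, for the whole second after the job is handed in: One leaf lies still and flat on the rest bar, within 45 mm of the screw's middle along y, square to the screw within 0.04 rad, with its roots within 1.4 mm of the thread crests (only the leaf of the right pitch can get there); the two others lie flat and still in the tray (((x of leaf_red_grip in the frame of stand between -0.0474 and -0.044 m and y of leaf_red_grip in the frame of stand between -0.045 and 0.045 m and z of leaf_red_grip in the frame of stand between 0.106 and 0.112 m and angle between the y axis of leaf_red_grip and the y axis of stand, either way round below 0.04 rad and angle between each of leaf_red_grip, leaf_blue_grip, leaf_yellow_grip's own z axis and vertical below 0.06 rad and linear speed of each of leaf_red, leaf_blue, leaf_yellow below 0.01 m/s and x of leaf_blue_grip in the frame of tray between -0.025 and 0.025 m and y of leaf_blue_grip in the frame of tray between -0.105 and 0.105 m and z of each of leaf_blue_grip, leaf_yellow_grip in the frame of tray below 0.033 m and x of leaf_yellow_grip in the frame of tray between -0.025 and 0.025 m and y of leaf_yellow_grip in the frame of tray between -0.105 and 0.105 m) or (x of leaf_blue_grip in the frame of stand between -0.0474 and -0.044 m and y of leaf_blue_grip in the frame of stand between -0.045 and 0.045 m and z of leaf_blue_grip in the frame of stand between 0.106 and 0.112 m and angle between the y axis of leaf_blue_grip and the y axis of stand, either way round below 0.04 rad and angle between each of leaf_blue_grip, leaf_red_grip, leaf_yellow_grip's own z axis and vertical below 0.06 rad and linear speed of each of leaf_blue, leaf_red, leaf_yellow below 0.01 m/s and x of leaf_red_grip in the frame of tray between -0.025 and 0.025 m and y of leaf_red_grip in the frame of tray between -0.105 and 0.105 m and z of each of leaf_red_grip, leaf_yellow_grip in the frame of tray below 0.033 m and x of leaf_yellow_grip in the frame of tray between -0.025 and 0.025 m and y of leaf_yellow_grip in the frame of tray between -0.105 and 0.105 m) or (x of leaf_yellow_grip in the frame of stand between -0.0474 and -0.044 m and y of leaf_yellow_grip in the frame of stand between -0.045 and 0.045 m and z of leaf_yellow_grip in the frame of stand between 0.106 and 0.112 m and angle between the y axis of leaf_yellow_grip and the y axis of stand, either way round below 0.04 rad and angle between each of leaf_yellow_grip, leaf_red_grip, leaf_blue_grip's own z axis and vertical below 0.06 rad and linear speed of each of leaf_yellow, leaf_red, leaf_blue below 0.01 m/s and x of leaf_red_grip in the frame of tray between -0.025 and 0.025 m and y of leaf_red_grip in the frame of tray between -0.105 and 0.105 m and z of each of leaf_red_grip, leaf_blue_grip in the frame of tray below 0.033 m and x of leaf_blue_grip in the frame of tray between -0.025 and 0.025 m and y of leaf_blue_grip in the frame of tray between -0.105 and 0.105 m))); the robot touches nothing.
It fails at once if a leaf is forced against a leadscrew with more than 25 N (contact force between any of leaf_red, leaf_blue, leaf_yellow and screw_1 above 25 N or contact force between any of leaf_red, leaf_blue, leaf_yellow and screw_2 above 25 N or contact force between any of leaf_red, leaf_blue, leaf_yellow and screw_3 above 25 N).
It fails at once if a bystander is shoved more than 20 mm (distance of any of clamp_meter, phone, carton, probe_box, screwdriver, bolt_jar, brass_nut from where it was at the start of the episode above 0.02 m).
It also fails if it takes over 72 s, if anything falls off the work surface, if the arm or the gripper's body presses on something with over 40 N, if the wrist force passes 120 N, or if a joint passes its speed limit or range.

## Working session

There is one attempt and no reset: what is moved stays moved. The work goes in short steps, Python scripts to look and compute and a tool call to move; the robot and the scene stay as the last step left them, time stands still between calls to the robot, and variables do not carry over. Pictures are saved under pics/ and viewed, and the job is handed in when it is done.

Besides the shell and the picture viewer there is one more tool, called after "Call:" as name(argument=value, ...) on one line, values as JSON. move_arm: Moves the arm, as the interface text tells. Its arguments: {"type":"object","properties":{"series":{"type":"array"}},"required":["series"]}

```bash
ls; mkdir -p pics; cat > h.py <<'E'
import numpy as np, cv2
from plant import ctrl
def snap(name,fn=None):
    s=ctrl.observe(); d=ctrl.get_image(name)
    if 'T_tool_cam' in d:
        T=np.eye(4);T[:3,:3]=np.array(s['ee_rot']);T[:3,3]=s['tcp_pos'];C=T@np.array(d['T_tool_cam'])
        d['origin']=C[:3,3];d['attitude']=C[:3,:3]
    d['origin']=np.array(d['origin']);d['attitude']=np.array(d['attitude']);d['K']=np.array(d['K'])
    if fn: cv2.imwrite('pics/'+fn,cv2.cvtColor(d['img'],cv2.COLOR_RGB2BGR)); np.savez('pics/'+fn[:-4]+'.npz',**{k:d[k] for k in('img','z_map','K','origin','attitude')})
    return d
def cloud(d):
    h,w=d['z_map'].shape;u,v=np.meshgrid(np.arange(w),np.arange(h))
    K=d['K'];z=d['z_map']
    p=np.stack([(u-K[0,2])/K[0,0]*z,(v-K[1,2])/K[1,1]*z,z],-1)
    P=p@d['attitude'].T+d['origin'];P[z<=0]=np.nan
    return P
def ray(d,u,v,z):
    K=d['K'];r=d['attitude']@np.array([(u-K[0,2])/K[0,0],(v-K[1,2])/K[1,1],1.])
    return d['origin']+r*(z-d['origin'][2])/r[2]
def proj(d,P):
    c=(np.atleast_2d(P)-d['origin'])@d['attitude'];K=d['K']
    return np.stack([c[:,0]/c[:,2]*K[0,0]+K[0,2],c[:,1]/c[:,2]*K[1,1]+K[1,2]],-1)
E
python3 - <<'E'
from h import *
print(ctrl.observe(), ctrl.grasp_offset)
for n in('scene','top','wrist'):
    d=snap(n,n+'0.png');print(n,d['K'],d['origin'],d['attitude'])
E
```

```text
pics
{'time': 0.0, 'q': array([-1.31008286e+00,  2.45790706e-01,  1.55897828e+00, -1.26861397e-05,
        1.33867781e+00, -1.74105465e-01]), 'qvel': array([ 6.58768525e-04,  1.56868995e-04, -1.09873816e-03, -1.82704273e-05,
        1.10592669e-03, -6.17319193e-04]), 'effort': array([ 2.72081947e-03, -4.15840423e+01, -3.14596546e+01,  6.85276184e-02,
        3.32587806e-02, -1.62243864e-04]), 'tcp_pos': array([ 273.65647078, -588.94395405,  204.37951021]), 'ee_rot': array([[ 4.21248398e-01, -9.06945173e-01, -4.89868998e-04],
       [-9.06943463e-01, -4.21248569e-01,  1.78829443e-03],
       [-1.82824161e-03, -3.09032676e-04, -9.99998281e-01]]), 'contact_force': array([0.21856776, 0.05681639, 0.31218294]), 'moment': array([-0.04970378,  0.01262756, -0.03036796]), 'opening': 1.000057699871018} -18.8
scene [[443.80130343   0.         282.24814925]
 [  0.         443.80130343 210.06520464]
 [  0.           0.           1.        ]] [980.27906957 819.19770274 794.75234648] [[-0.89424324  0.26432024 -0.36119778]
 [ 0.44741581  0.54984607 -0.70532857]
 [ 0.01217057 -0.7923409  -0.60995719]]
top [[379.68307821   0.         278.65593498]
 [  0.         379.68307821 209.86241506]
 [  0.           0.           1.        ]] [ 464.64404518   19.92114846 1136.67521334] [[ 0.0010746  -0.99593386  0.09008103]
 [-0.99982882 -0.00273394 -0.01829917]
 [ 0.01847104 -0.09004595 -0.99576631]]
wrist [[298.01329274   0.         275.95946542]
 [  0.         298.01329274 215.41976867]
 [  0.           0.           1.        ]] [ 336.99056889 -559.14449673  383.0680997 ] [[ 0.42109404 -0.8799783  -0.21981358]
 [-0.90701589 -0.40891774 -0.10054087]
 [-0.00141189  0.24171157 -0.97034711]]
```

View pics/scene0.png

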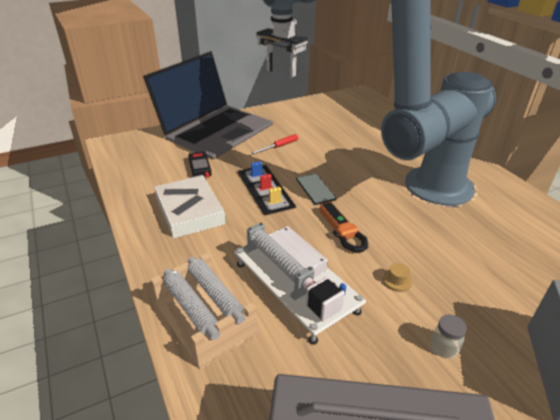

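View pics/top0.png

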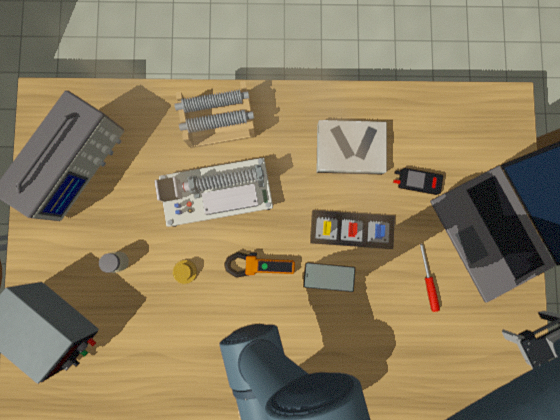

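View pics/wrist0.png

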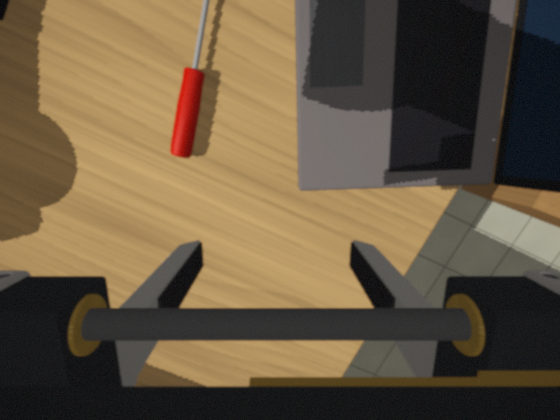

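The top view shows the stand at about (213,190) and the tray at (351,230) with grips yellow (326,228), red (352,230) and blue (378,231). The motor is at the left (world +y). Next I measure them.

```bash
python3 - <<'E'
from h import *
d=dict(np.load('pics/top0.npz'));P=cloud(d);im=d['img']
hsv=cv2.cvtColor(im,cv2.COLOR_RGB2HSV)
roi=np.zeros(im.shape[:2],bool);roi[205:255,305:400]=1
for n,lo,hi in(('yellow',22,35),('red',0,8),('blue',100,125)):
    m=(hsv[...,0]>=lo)&(hsv[...,0]<=hi)&(hsv[...,1]>140)&(hsv[...,2]>70)&roi
    q=P[m]; t=q[q[:,2]>45]
    v,u=np.nonzero(m)
    print(n,m.sum(),'rayc z52',ray(d,u.mean(),v.mean(),52).round(1),'cloud top',len(t),np.nanmean(t,0).round(1),np.nanmin(t,0).round(1),np.nanmax(t,0).round(1))
c=im[140:260,150:400]; cv2.imwrite('pics/topcrop.png',cv2.cvtColor(cv2.resize(c,None,fx=3.2,fy=3.2,interpolation=cv2.INTER_CUBIC),cv2.COLOR_RGB2BGR))
z=np.nan_to_num(P[140:260,150:400,2]);cv2.imwrite('pics/topz.png',cv2.resize(np.clip(z*2,0,255).astype(np.uint8),None,fx=3.2,fy=3.2,interpolation=cv2.INTER_NEAREST))
E
```

```text
yellow 104 rayc z52 [ 512.3 -137.3   52. ] cloud top 55 [ 514.8 -141.8   51.3] [ 499.5 -147.8   46.6] [ 531.2 -135.4   55.4]
red 110 rayc z52 [ 507.5 -211.2   52. ] cloud top 53 [ 509.1 -216.8   51. ] [ 493.9 -222.8   45.3] [ 525.7 -210.9   55.2]
blue 54 rayc z52 [ 503.4 -292.1   52. ] cloud top 36 [ 505.1 -297.    52.2] [ 491.2 -303.1   48.2] [ 520.  -290.    56.1]
```

View pics/topcrop.png

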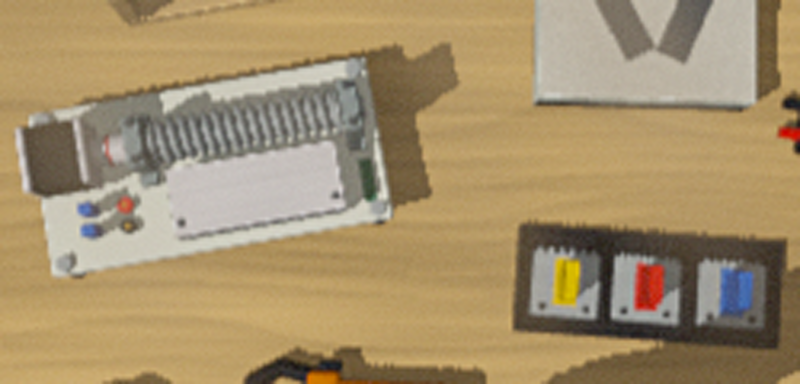

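View pics/topz.png

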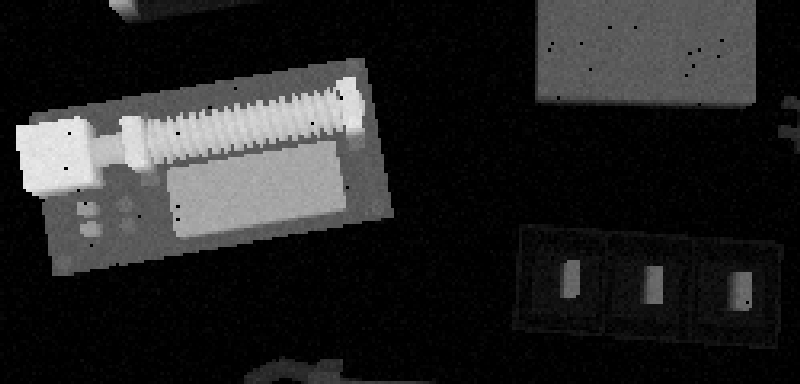

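```bash
cat >> h.py <<'E'
def rect(pts):
    r=cv2.minAreaRect(pts[:,:2].astype(np.float32)); return r
def longaxis(r):
    b=cv2.boxPoints(r); e=[b[1]-b[0],b[2]-b[1]]; L=[np.linalg.norm(x) for x in e]; a=e[int(np.argmax(L))]; a=a/np.linalg.norm(a)
    return (a if a[1]>0 else -a), max(L),min(L)
E
python3 - <<'E'
from h import *
d=dict(np.load('pics/top0.npz'));P=cloud(d);im=d['img']
v,u=np.mgrid[:420,:560]
def sel(lo,hi,u0,u1,v0,v1):
    return (P[...,2]>lo)&(P[...,2]<hi)&(u>=u0)&(u<u1)&(v>=v0)&(v<v1)
m=sel(76,90,200,262,182,218)
# rest bar: largest comp
n,l,s,c=cv2.connectedComponentsWithStats(cv2.morphologyEx(m.astype(np.uint8),cv2.MORPH_OPEN,np.ones((3,3))))
k=1+np.argmax(s[1:,4]);q=P[l==k];r=rect(q);print('bar',len(q),r,longaxis(r),np.median(q[:,2]))
# yaw through rect pixel contour
q=P[sel(92,112,192,262,160,200)];print('screw crest region',len(q));
# line fit on screw top
t=P[sel(98,110,200,252,160,200)];vx=cv2.fitLine(t[:,:2].astype(np.float32),cv2.DIST_HUBER,0,.01,.01).ravel();print('screw line',vx,t[:,2].max())
b=P[sel(104,116,186,205,165,200)];print('block+y',len(b),b.mean(0)) 
b=P[sel(104,116,250,266,155,190)];print('block-y',len(b),b.mean(0)) 
b=P[sel(108,122,150,186,170,210)];print('motor',len(b),rect(b)) 
pl=P[sel(5,14,305,400,205,255)];print('tray rim',len(pl),rect(pl),longaxis(rect(pl)))
for nm,uu in(('Y',(320,335)),('R',(345,360)),('B',(372,388))):
    g=P[sel(42,62,*uu,215,245)];print(nm,len(g),rect(g),longaxis(rect(g)))
E
```

```text
bar 1158 ((592.3421630859375, 138.58383178710938), (60.93170928955078, 150.2378692626953), 10.10887336730957) (array([-0.17551918,  0.98447603], dtype=float32), np.float32(150.23787), np.float32(60.931744)) 82.75754862671113
screw crest region 803
screw line [ 1.8950588e-01 -9.8187959e-01  6.4589856e+02  1.4571036e+02] 109.12410470597047
block+y 113 [629.68642264 236.29339473 108.64349573]
block-y 108 [662.44680687  58.4629308  108.79917746]
motor 430 ((617.9108276367188, 306.4604797363281), (56.648658752441406, 56.930076599121094), 9.606799125671387)
tray rim 1692 ((503.01708984375, -216.13577270507812), (256.5361022949219, 134.37828063964844), 87.37680053710938) (array([0.04576755, 0.9989521 ], dtype=float32), np.float32(256.5361), np.float32(134.37827))
Y 57 ((515.4093017578125, -141.7779998779297), (11.793255805969238, 31.984086990356445), 87.78446960449219) (array([-0.9992525 ,  0.03865826], dtype=float32), np.float32(31.984114), np.float32(11.793271))
R 57 ((509.8499755859375, -216.93511962890625), (11.00063419342041, 32.21083450317383), 87.10238647460938) (array([-0.9987214 ,  0.05055119], dtype=float32), np.float32(32.21083), np.float32(11.00064))
B 57 ((504.40472412109375, -297.0221862792969), (12.181384086608887, 32.018741607666016), 84.93989562988281) (array([-0.9961027 ,  0.08820146], dtype=float32), np.float32(32.018707), np.float32(12.18139))
```

Stand origin ≈ (646, 148), yaw ≈ 0.18, from two routes that agree. I'll estimate the thread pitch from the top image, which decides the leaf to try first.

```bash
python3 - <<'E'
from h import *
from scipy.ndimage import map_coordinates
for f in('top0','scene0'):
  d=dict(np.load(f'pics/{f}.npz'));im=d['img'].astype(float).mean(2)
  O=np.array([646.2,148,0]);th=.18;X=np.array([np.cos(th),np.sin(th),0]);Y=np.array([-np.sin(th),np.cos(th),0])
  y=np.arange(-74,74,.25)
  best=[]
  for x,z in((0,105),(-8,103),(8,103),(-14,99),(14,99),(-19,90),(19,90)):
    pts=O+X*x+Y*y[:,None]+np.array([0,0,z]);uv=proj(d,pts)
    s=map_coordinates(im,[uv[:,1],uv[:,0]],order=1);s=s-np.polyval(np.polyfit(y,s,3),y);s*=np.hanning(len(s))
    A=[abs((s*np.exp(-2j*np.pi*y/p)).sum()) for p in(6,6.5,7,7.5,8,8.5,9,9.5,10,10.5,11)]
    print(f,x,(np.array(A)/100).round(1))
E
```

```text
top0 0 [ 1.3  1.4  0.7  2.2  0.9  0.7  5.  26.9 38.1 25.8  8.2]
top0 -8 [ 1.   0.3  0.4  0.2  0.8  0.2  4.6 28.2 42.3 31.  12.2]
top0 8 [ 0.8  1.9  1.2  0.4  0.8  1.3  3.6 20.2 29.1 19.7  6. ]
top0 -14 [ 0.9  1.6  0.8  0.7  0.7  1.2  6.  27.7 38.4 26.1  8.5]
top0 14 [0.7 2.2 1.3 1.3 1.4 0.9 1.1 4.6 7.3 6.4 3.6]
top0 -19 [ 0.8  4.1  1.4  1.7  2.5  0.8  5.6 24.7 30.6 16.4  2.5]
top0 19 [0.2 1.2 0.5 0.5 0.3 0.3 0.8 3.8 5.4 4.1 2.4]
scene0 0 [0.  0.2 0.8 0.5 0.6 0.5 0.4 3.3 5.4 3.6 1.1]
scene0 -8 [0.1 0.1 0.3 0.2 0.  0.2 0.1 0.7 1.3 1.1 0.7]
scene0 8 [ 0.5  0.5  0.4  0.8  0.3  1.6  1.1  8.9 12.5  8.   2.4]
scene0 -14 [0.  0.  0.3 0.1 0.1 0.1 0.1 0.6 0.8 0.5 0.1]
scene0 14 [ 0.9  0.5  0.6  0.3  0.3  1.   2.6 10.9 14.2  8.7  2.5]
scene0 -19 [0.  0.1 0.2 0.3 0.1 0.  0.2 0.7 1.1 0.9 0.4]
scene0 19 [0.2 0.7 0.1 0.3 0.2 0.1 0.2 1.7 2.5 1.7 0.7]
```

All rows peak at 10 mm in both views, so yellow is the likely fit and I'll try it first. I'm moving over the yellow leaf.

Call:
move_arm(series=[22,41,-8,-0.05,0.6,22,41,-8,-0.05,0.6,22,41,-8,-0.05,0.6,22,41,-8,-0.05,0.6,22,41,-8,-0.05,0.6,22,41,-8,-0.05,0.6,22,41,-8,-0.05,0.6,22,41,-8,-0.05,0.6,22,41,-8,-0.05,0.6,22,41,-8,-0.024,0.6])

```text
time: 1.15
tcp_pos: [494.3, -177.7, 125.1]
ee_rot: [[-0.041, -0.999, 0.0], [-0.999, 0.041, -0.0], [0.0, -0.0, -1.0]]
contact_force: [1.2, -0.5, 0.2]
opening: 0.598
```

```bash
python3 - <<'E'
from h import *
d=snap('wrist','w1.png');P=cloud(d);im=d['img'];print(ctrl.observe()['tcp_pos'])
hsv=cv2.cvtColor(im,cv2.COLOR_RGB2HSV)
for n,lo,hi in(('yellow',22,35),('red',0,8),('blue',100,125)):
    m=(hsv[...,0]>=lo)&(hsv[...,0]<=hi)&(hsv[...,1]>120)&(hsv[...,2]>60)
    t=P[m&(P[...,2]>46)&(P[...,2]<60)]
    if len(t)>30: print(n,len(t),np.median(t[:,2]).round(1),rect(t),longaxis(rect(t)))
E
```

```text
[ 495.40454257 -171.8622389   123.5169616 ]
yellow 518 51.3 ((514.0275268554688, -142.5914306640625), (11.050047874450684, 33.50127029418945), 85.78101348876953) (array([-0.9972902 ,  0.07356831], dtype=float32), np.float32(33.501244), np.float32(11.050055))
red 538 51.1 ((509.61016845703125, -217.62998962402344), (12.365050315856934, 33.02280807495117), 84.15637969970703) (array([-0.9948035 ,  0.10181398], dtype=float32), np.float32(33.0228), np.float32(12.365034))
blue 589 51.1 ((504.8266296386719, -297.3533020019531), (12.668832778930664, 33.350006103515625), 86.06568908691406) (array([-0.9976435,  0.0686119], dtype=float32), np.float32(33.350014), np.float32(12.668834))
```

View pics/w1.png

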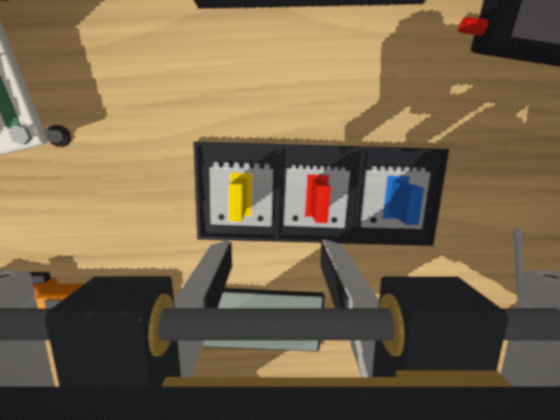

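```bash
python3 - <<'E'
from h import *
s=ctrl.observe();print(s['tcp_pos'],s['ee_rot'][:,0],s['time'],s['contact_force'])
d=dict(np.load('pics/w1.npz'));im=d['img']
g=cv2.cvtColor(im,cv2.COLOR_RGB2HSV)
# yellow plate: light low-sat region in bay
for nm,(u0,u1) in (('Y',(206,276)),('R',(284,352)),('B',(362,432))):
    m=np.zeros(im.shape[:2],np.uint8);m[158:236,u0:u1]=((g[158:236,u0:u1,2]>70)).astype(np.uint8)
    m=cv2.morphologyEx(m,cv2.MORPH_OPEN,np.ones((3,3)))
    c=max(cv2.findContours(m,cv2.RETR_EXTERNAL,cv2.CHAIN_APPROX_NONE)[0],key=cv2.contourArea)[:,0]
    w=np.array([ray(d,*p,8)[:2] for p in c]);r=rect(w);print(nm,r,longaxis(r))
# tray outer outline at z 9
m=((g[...,2]<45)).astype(np.uint8);m[:130]=0;m[250:]=0;m[:,:185]=0;m[:,455:]=0
c=max(cv2.findContours(m,cv2.RETR_EXTERNAL,cv2.CHAIN_APPROX_NONE)[0],key=cv2.contourArea)[:,0]
w=np.array([ray(d,*p,9)[:2] for p in c]);r=rect(w);print('tray',r,longaxis(r))
E
```

```text
[ 495.40454257 -171.8622389   123.5169616 ] [-0.03619156 -0.9993352  -0.00439588] 1.2 [-1.05044265  3.52234605 -0.22013481]
Y ((513.0838623046875, -142.19873046875), (65.02790069580078, 65.5828628540039), 85.76996612548828) (array([-0.99727595,  0.0737611 ], dtype=float32), np.float32(65.582855), np.float32(65.02791))
R ((507.842529296875, -217.891845703125), (64.7888412475586, 63.69519805908203), 85.36321258544922) (array([0.08083937, 0.99672717], dtype=float32), np.float32(64.788826), np.float32(63.695217))
B ((503.98724365234375, -296.5941467285156), (64.68191528320312, 63.00606155395508), 86.1275634765625) (array([0.06753489, 0.9977169 ], dtype=float32), np.float32(64.681915), np.float32(63.006035))
tray ((509.21173095703125, -221.0301513671875), (242.6783905029297, 97.2854232788086), 86.18852233886719) (array([0.06647389, 0.9977882 ], dtype=float32), np.float32(242.67836), np.float32(97.28543))
```

Call:
move_arm(series=[7,12,-5,-0.01,0.6,7,12,-5,-0.01,0.6,6.7,13.3,-5,-0.01,0.6,0,0,-18,0,0.6,0,0,-18,0,0.6,0,0,-18,0,0.6,0,0,-18,0,0.6,0,0,-15,0,0.6,0,0,-8,0,0.6,0,0,0,0,0.6])

```text
time: 2.2
tcp_pos: [513.6, -141.9, 14.3]
ee_rot: [[-0.069, -0.998, -0.002], [-0.998, 0.069, 0.001], [-0.001, 0.002, -1.0]]
contact_force: [-0.9, 0.1, -0.0]
opening: 0.595
```

Call:
move_arm(series=[0,0,0,0,0,0,0,0,0,0,0,0,0,0,0,0,0,0,0,0,0,0,0,0,0,0,0,0,0,0,0,0,0,0,0,0,0,2,0,0,0,0,10,0,0,0,0,20,0,0])

```text
time: 3.2
tcp_pos: [513.0, -141.5, 46.6]
ee_rot: [[-0.069, -0.998, -0.004], [-0.998, 0.069, 0.002], [-0.002, 0.004, -1.0]]
contact_force: [-0.4, -0.3, -2.2]
opening: 0.129
```

Yellow is held (opening 12 mm). I'm carrying it to hover over the rest bar.

Call:
move_arm(series=[5,20,15,0.025,0,10,36,15,0.025,0,10,36,12,0.025,0,10,36,10,0.025,0,10,36,8,0.025,0,9,36,5,0.025,0,9,34,4,0.025,0,6,25,2,0.025,0,4,14,2,0.025,0,1,6,0,0.025,0])

```text
time: 4.2
tcp_pos: [588.8, 137.7, 121.0]
ee_rot: [[0.183, -0.983, 0.001], [-0.983, -0.183, -0.0], [0.0, -0.001, -1.0]]
contact_force: [-0.2, -0.4, -1.3]
opening: 0.128
```

```bash
python3 - <<'E'
from h import *
d=snap('wrist','w2.png');s=ctrl.observe();print(s['time'],s['tcp_pos'],s['ee_rot'],s['contact_force'])
E
```

```text
4.25 [588.55324441 137.69289974 120.64674206] [[ 1.82984039e-01 -9.83115877e-01  1.15443691e-04]
 [-9.83115873e-01 -1.82984018e-01  1.73541267e-04]
 [-1.49486824e-04 -1.45249807e-04 -9.99999978e-01]] [-0.57983184  0.23403781 -1.22996724]
```

View pics/w2.png

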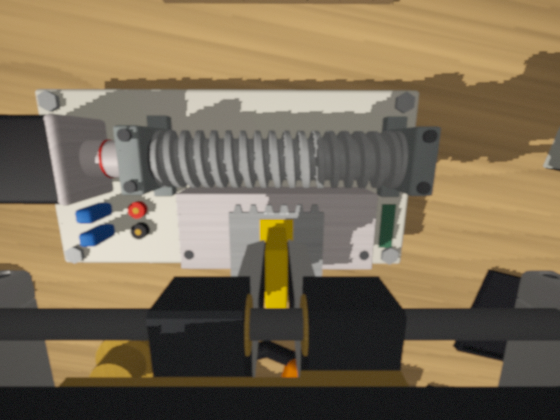

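```bash
python3 - <<'E'
from h import *
d=dict(np.load('pics/w2.npz'));P=cloud(d);v,u=np.mgrid[:420,:560];im=d['img']
O=np.array([646.2,148]);
# bar front edge/ends
m=(abs(P[...,2]-83)<5)&(u>170)&(u<385)&(v>185)&(v<275)
n,l,s,c=cv2.connectedComponentsWithStats(cv2.morphologyEx(m.astype(np.uint8),cv2.MORPH_OPEN,np.ones((3,3))))
q=P[m&(v>185)];r=rect(q);print('bar',len(q),r,longaxis(r),np.median(q[:,2]))
# screw depth ridge: per column top pts
t=P[(P[...,2]>100)&(P[...,2]<108)&(u>155)&(u<405)&(v>125)&(v<190)]
print('screw',len(t),cv2.fitLine(t[:,:2].astype(np.float32),cv2.DIST_HUBER,0,.01,.01).ravel(),np.percentile(t[:,2],95))
for nm,uu in(('+y',(118,150)),('-y',(408,438))):
    b=P[(P[...,2]>104)&(P[...,2]<114)&(u>uu[0])&(u<uu[1])&(v>120)&(v<200)];rr=rect(b);print(nm,len(b),rr,np.median(b[:,2]))
# leaf front plate, z~114
b=P[(P[...,2]>109)&(P[...,2]<119)&(u>225)&(u<328)&(v>200)&(v<275)];print('leaf',len(b),np.median(b[:,2]),rect(b))
y=im[...,:];h=cv2.cvtColor(im,cv2.COLOR_RGB2HSV);my=(h[...,0]>20)&(h[...,0]<35)&(h[...,1]>140)&(v>210)&(v<310)&(u>250)&(u<300)
t=P[my&(P[...,2]>150)];print('grip top',len(t),np.median(t[:,2]),rect(t))
E
```

```text
bar 9201 ((594.6279907226562, 137.63284301757812), (66.35542297363281, 156.6368865966797), 10.717135429382324) (array([-0.18596062,  0.98255724], dtype=float32), np.float32(156.6369), np.float32(66.355415)) 82.3107890515542
screw 5066 [ 1.7828549e-01 -9.8397881e-01  6.4619666e+02  1.4426843e+02] 104.6874053455621
+y 1683 ((628.6177368164062, 240.85414123535156), (43.54264450073242, 16.3857364654541), 10.075342178344727) 108.2490506765229
-y 1763 ((661.860107421875, 56.61113739013672), (42.91407775878906, 16.4962215423584), 10.540877342224121) 108.40818650517664
leaf 3756 112.77245884227627 ((594.7786865234375, 139.87518310546875), (48.42974853515625, 62.27521514892578), 10.620142936706543)
grip top 1513 156.57065697004035 ((594.2147827148438, 139.38671875), (45.51697540283203, 12.86729907989502), 11.534133911132812)
```

Call:
move_arm(series=[0,0,-6,-0.004,0,0,0,-8,0,0,0,0,-6,0,0,0,0,-3,0,0,0,0,-1,0,0,0,0,-0.5,0,0,0,0,-0.5,0,0,0,0,-0.5,0,0,0,0,0,0,0,0,0,0,0,0])

```text
time: 5.25
tcp_pos: [588.6, 136.8, 95.1]
ee_rot: [[0.176, -0.984, 0.0], [-0.984, -0.176, 0.0], [0.0, -0.0, -1.0]]
contact_force: [-0.5, 0.6, -2.0]
opening: 0.127
```

```bash
python3 - <<'E'
from h import *
d=snap('wrist','w3.png');s=ctrl.observe();print(s['time'],s['tcp_pos'],s['ee_rot'][:,0],s['contact_force'],s['moment'])
im=d['img'];cv2.imwrite('pics/w3c.png',cv2.cvtColor(cv2.resize(im[110:250,130:440],None,fx=2.58,fy=2.58,interpolation=cv2.INTER_CUBIC),cv2.COLOR_RGB2BGR))
E
```

```text
5.3 [588.57131555 136.82393279  95.09748074] [ 1.75960909e-01 -9.84397154e-01  3.21502543e-05] [ 0.53103735 -0.27807892 -2.51377532] [ 0.03851159 -0.07142446 -0.00944807]
```

View pics/w3c.png

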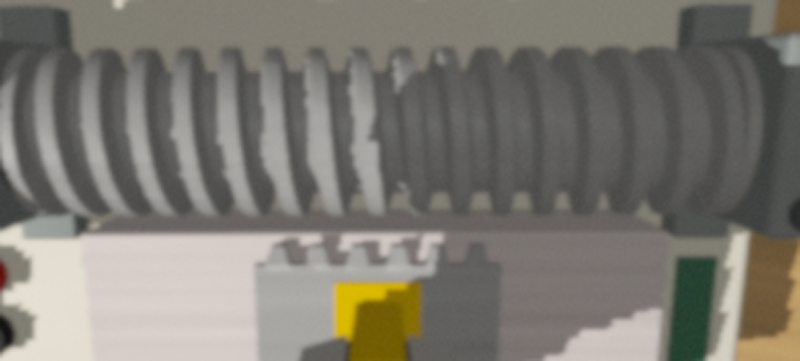

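```bash
cat >> h.py <<'E'
O0=np.array([645.5,148.4,0.]);TH=.179
X0=np.array([np.cos(TH),np.sin(TH),0]);Y0=np.array([-np.sin(TH),np.cos(TH),0])
def rectify(d,z,xr,yr,res):
    xs=np.arange(*xr,res);ys=np.arange(*yr,res)
    g=O0+X0*xs[:,None,None]+Y0*ys[None,:,None]+np.array([0,0,z])
    uv=proj(d,g.reshape(-1,3)).reshape(len(xs),len(ys),2).astype(np.float32)
    return cv2.remap(d['img'],uv[...,0].copy(),uv[...,1].copy(),cv2.INTER_LINEAR),xs,ys
E
python3 - <<'E'
from h import *
d=dict(np.load('pics/w3.npz'))
r,xs,ys=rectify(d,86,(-45,-8),(-48,48),.125)
# display: up=+x, left=+y
cv2.imwrite('pics/r3.png',cv2.cvtColor(r[::-1,::-1],cv2.COLOR_RGB2BGR)); print(r.shape)
g=r.astype(float).mean(2)
def ph(x,lo,hi,p=10):
    i=np.argmin(abs(xs-x));s=g[max(i-4,0):i+5].mean(0);k=(ys>=lo)&(ys<hi);y=ys[k];s=s[k];s=s-np.polyval(np.polyfit(y,s,2),y)
    c=(s*np.exp(-2j*np.pi*y/p)).sum();return (-np.angle(c)/(2*np.pi)*p)%p,abs(c)
for x in np.arange(-36,-10,1.): print(x,'full',np.round(ph(x,-40,40),2),'mid',np.round(ph(x,-30,30),2))
E
```

```text
(296, 768, 3)
-36.0 full [  3.1  738.95] mid [  1.61 388.92]
-35.0 full [  5.15 415.81] mid [  7.63 429.87]
-34.0 full [   4.95 1392.1 ] mid [   5.54 1010.86]
-33.0 full [   4.64 3391.83] mid [   4.8 2889.6]
-32.0 full [   4.73 4198.9 ] mid [   4.89 3907.58]
-31.0 full [   5.36 3287.19] mid [   5.58 3322.57]
-30.0 full [   6.11 3566.46] mid [   6.27 3830.78]
-29.0 full [   6.64 4561.46] mid [   6.72 4917.83]
-28.0 full [   6.97 5927.75] mid [   7.02 6341.33]
-27.0 full [   6.47 6429.26] mid [6.54000e+00 6.74987e+03]
-26.0 full [   5.84 4995.54] mid [   5.94 5138.45]
-25.0 full [   5.44 2351.  ] mid [   5.59 2392.36]
-24.0 full [  4.97 549.13] mid [  5.24 530.36]
-23.0 full [ 3.93 79.9 ] mid [ 3.96 53.73]
-22.0 full [ 0.63 28.95] mid [ 0.76 24.28]
-21.0 full [  0.52 507.72] mid [8.0000e-02 4.2544e+02]
-20.0 full [8.50000e-01 2.24071e+03] mid [4.40000e-01 1.80531e+03]
-19.0 full [1.66000e+00 4.10593e+03] mid [1.31000e+00 2.90798e+03]
-18.0 full [2.30000e+00 5.89623e+03] mid [2.09000e+00 3.99971e+03]
-17.0 full [2.41000e+00 6.91996e+03] mid [2.22000e+00 4.79895e+03]
-16.0 full [2.39000e+00 7.57203e+03] mid [2.17000e+00 5.44912e+03]
-15.0 full [2.19000e+00 7.66793e+03] mid [1.89000e+00 5.85354e+03]
-14.0 full [1.91000e+00 7.35583e+03] mid [1.59000e+00 6.06659e+03]
-13.0 full [1.97000e+00 7.14552e+03] mid [1.64000e+00 6.07578e+03]
-12.0 full [2.1700e+00 6.7097e+03] mid [1.7900e+00 5.7364e+03]
-11.0 full [2.47000e+00 6.33147e+03] mid [2.04000e+00 5.45917e+03]
```

View pics/r3.png

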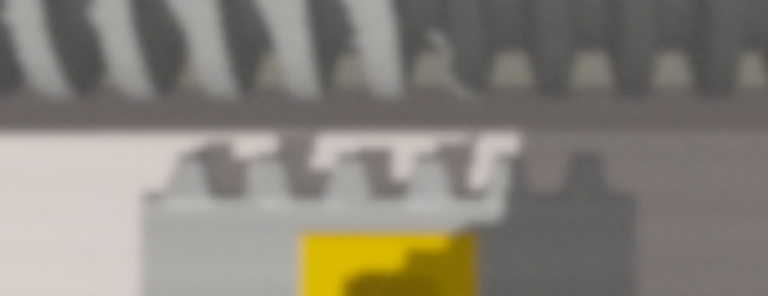

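Rectified at the tooth plane, the leaf teeth (px 190, 268, 350, 430, 510, 587) already line up with the grooves (270, 350, 432, 512, 592) to about 0.5 mm, with about a 12 mm gap to home. Next I lower the last bit onto the bar.

Call:
move_arm(series=[0,0,-0.3,0,0,0,0,0,0,0,0,0,-0.3,0,0,0,0,0,0,0,0,0,-0.3,0,0,0,0,0,0,0,0,0,-0.3,0,0,0,0,0,0,0,0,0,0,0,0,0,0,0,0,0])

```text
time: 6.3
tcp_pos: [588.5, 136.8, 94.6]
ee_rot: [[0.176, -0.984, -0.0], [-0.984, -0.176, -0.0], [0.0, 0.0, -1.0]]
contact_force: [-4.8, 0.0, 6.7]
opening: 0.126
```

Call:
move_arm(series=[0,0,0.4,0,0,0.7,0.127,0,0,0,0.7,0.127,0,0,0,0.7,0.127,0,0,0,0.7,0.127,0,0,0,0.7,0.127,0,0,0,0.7,0.127,0,0,0,0.7,0.127,0,0,0,0.3,0.05,0,0,0,0,0,0,0,0])

```text
time: 7.3
tcp_pos: [593.4, 137.6, 94.7]
ee_rot: [[0.176, -0.984, -0.001], [-0.984, -0.176, -0.0], [0.0, 0.001, -1.0]]
contact_force: [-5.2, -0.8, 6.0]
opening: 0.127
```

```bash
python3 - <<'E'
from h import *
d=snap('wrist','w4.png');s=ctrl.observe();print(s['time'],s['tcp_pos'],s['ee_rot'][:,0],s['contact_force'],s['moment'])
r,xs,ys=rectify(d,86,(-45,-8),(-48,48),.125)
cv2.imwrite('pics/r4.png',cv2.cvtColor(r[::-1,::-1],cv2.COLOR_RGB2BGR))
E
```

```text
7.35 [593.46101704 137.53917098  94.65918569] [ 1.76011581e-01 -9.84388061e-01  2.62357445e-04] [-4.48894653 -0.78024622  5.96792377] [-0.1277295   0.87687195 -0.05111703]
```

View pics/r4.png

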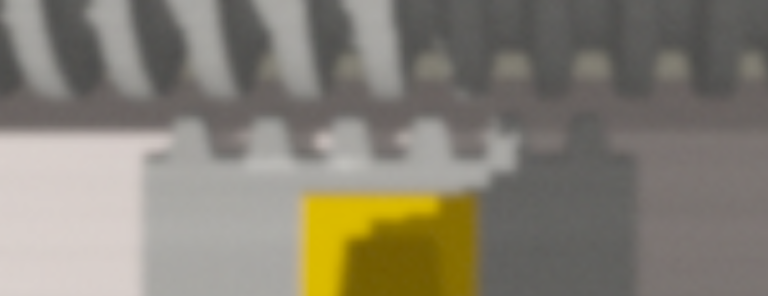

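Call:
move_arm(series=[0,0,0.3,0,0,0.4,0.07,0,0,0,0.4,0.07,0,0,0,0.4,0.07,0,0,0,0.3,0.05,0,0,0,0.3,0.05,0,0,0,0.3,0.05,0,0,0,0.3,0.05,0,0,0,0.3,0.05,0,0,0,0,0,0,0,0])

```text
time: 8.35
tcp_pos: [596.3, 138.1, 94.6]
ee_rot: [[0.176, -0.984, -0.001], [-0.984, -0.176, -0.0], [0.0, 0.001, -1.0]]
contact_force: [-4.8, -1.1, 5.3]
opening: 0.127
```

Call:
move_arm(series=[0,0,0.3,0,0,0.2,0.04,0,0,0,0.2,0.04,0,0,0,0.2,0.03,0,0,0,0.2,0.04,0,0,0,0.2,0.03,0,0,0,0.2,0.04,0,0,0,0.2,0.03,0,0,0,0.2,0.04,0,0,0,0,0,0,0,0])

```text
time: 9.35
tcp_pos: [598.1, 138.5, 94.6]
ee_rot: [[0.176, -0.984, 0.0], [-0.984, -0.176, 0.0], [-0.0, -0.0, -1.0]]
contact_force: [-1.6, -0.5, 1.0]
opening: 0.123
```

```bash
python3 - <<'E'
from h import *
d=snap('wrist','w5.png');s=ctrl.observe();print(s['time'],s['tcp_pos'],s['ee_rot'][:,0],s['contact_force'],s['moment'])
r,xs,ys=rectify(d,86,(-45,-8),(-48,48),.125)
cv2.imwrite('pics/r5.png',cv2.cvtColor(r[::-1,::-1],cv2.COLOR_RGB2BGR))
E
```

```text
9.4 [598.08764784 138.49998691  94.65248975] [ 1.75856258e-01 -9.84415854e-01 -5.84472909e-05] [-1.51598956 -1.15548752  0.80556607] [-0.06334755  0.2627874  -0.02054169]
```

View pics/r5.png

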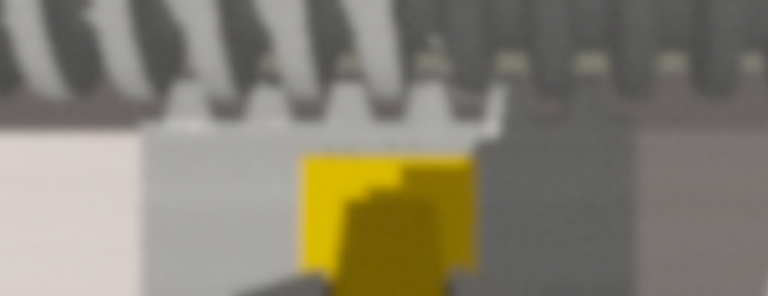

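Call:
move_arm(series=[0.2,0.04,0,0,0,0.2,0.03,0,0,0,0.2,0.04,0,0,0,0.2,0.03,0,0,0,0.2,0.04,0,0,0,0,0,0,0,0,0,0,0,0,0,0,0,0,0,0,0,0,0,0,0,0,0,0,0,0])

```text
time: 10.4
tcp_pos: [599.1, 138.6, 94.7]
ee_rot: [[0.176, -0.984, 0.0], [-0.984, -0.176, 0.0], [-0.0, -0.0, -1.0]]
contact_force: [-0.1, -0.5, -1.1]
opening: 0.131
```

Call:
move_arm(series=[0.2,0.04,0,0,0,0.2,0.03,0,0,0,0.2,0.04,0,0,0,0.2,0.03,0,0,0,0.2,0.04,0,0,0,0,0,0,0,0,0,0,0,0,0,0,0,0,0,0,0,0,0,0,0,0,0,0,0,0])

```text
time: 11.4
tcp_pos: [600.0, 138.8, 94.7]
ee_rot: [[0.176, -0.984, 0.0], [-0.984, -0.176, -0.0], [0.0, -0.0, -1.0]]
contact_force: [-0.2, -0.2, -1.5]
opening: 0.124
```

```bash
python3 - <<'E'
from h import *
d=snap('wrist','w6.png');s=ctrl.observe();print(s['time'],s['tcp_pos'],s['ee_rot'][:,0],s['contact_force'],s['moment'])
r,xs,ys=rectify(d,86,(-45,-8),(-48,48),.125)
cv2.imwrite('pics/r6.png',cv2.cvtColor(r[::-1,::-1],cv2.COLOR_RGB2BGR))
E
```

```text
11.45 [600.0157441  138.80124367  94.78180777] [ 1.75843824e-01 -9.84418077e-01  3.81326646e-06] [ 0.11735007  0.49180844 -2.44927   ] [ 0.01319506  0.01126946 -0.00432017]
```

View pics/r6.png

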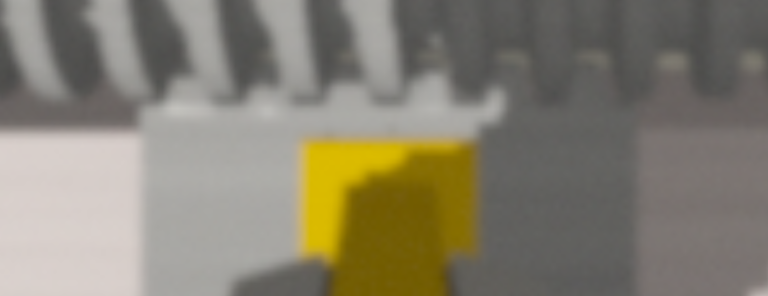

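Call:
move_arm(series=[0.2,0.04,-0.2,0,0,0.2,0.03,0,0,0,0.2,0.04,0,0,0,0.2,0.03,0,0,0,0.2,0.04,0,0,0,0.2,0.03,0,0,0,0,0,0,0,0,0,0,0,0,0,0,0,0,0,0,0,0,0,0,0])

```text
time: 12.45
tcp_pos: [600.9, 138.8, 94.7]
ee_rot: [[0.176, -0.984, -0.001], [-0.984, -0.176, -0.0], [0.0, 0.001, -1.0]]
contact_force: [-4.1, -2.4, 3.1]
opening: 0.128
```

Call:
move_arm(series=[0.1,0.02,0,0,0,0,0,0,0,0,0.1,0.02,0,0,0,0,0,0,0,0,0.1,0.02,0,0,0,0,0,0,0,0,0,0,0,0,0,0,0,0,0,0,0,0,0,0,0,0,0,0,0,0])

```text
time: 13.45
tcp_pos: [601.0, 138.8, 94.7]
ee_rot: [[0.176, -0.984, -0.002], [-0.984, -0.176, -0.001], [0.0, 0.002, -1.0]]
contact_force: [-4.4, -3.0, 2.6]
opening: 0.126
```

```bash
python3 - <<'E'
from h import *
d=snap('wrist','w7.png');s=ctrl.observe();print(s['time'],s['tcp_pos'],s['ee_rot'][:,0],s['contact_force'],s['moment'])
r,xs,ys=rectify(d,86,(-45,-8),(-48,48),.125)
cv2.imwrite('pics/r7.png',cv2.cvtColor(r[::-1,::-1],cv2.COLOR_RGB2BGR))
E
```

```text
13.5 [600.98661416 138.78209537  94.67631373] [ 1.75939574e-01 -9.84400890e-01  3.93132149e-04] [-4.36326958 -1.65812103  4.25452714] [-0.42026112  1.05230528 -0.01038387]
```

View pics/r7.png

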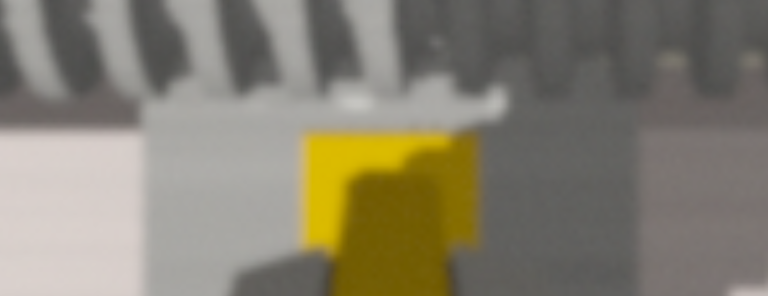

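Call:
move_arm(series=[0.1,0.02,0,0,0,0,0,0,0,0,0.1,0.02,0,0,0,0,0,0,0,0,0.1,0.02,0,0,0,0,0,0,0,0,0.1,0.02,0,0,0,0,0,0,0,0,0,0,0,0,0,0,0,0,0,0])

```text
time: 14.5
tcp_pos: [601.1, 138.8, 94.7]
ee_rot: [[0.176, -0.984, -0.003], [-0.984, -0.176, -0.001], [0.0, 0.003, -1.0]]
contact_force: [-6.8, -3.3, 4.9]
opening: 0.125
```

Firm stop at 601 mm, with Fy −3 N suggesting flank contact. I'll relieve it along the screw and see if it seats further.

Call:
move_arm(series=[0.02,-0.1,0,0,0,0,0,0,0,0,0.02,-0.1,0,0,0,0,0,0,0,0,0.02,-0.1,0,0,0,0,0,0,0,0,0.02,-0.1,0,0,0,0,0,0,0,0,0,0,0,0,0,0,0,0,0,0])

```text
time: 15.5
tcp_pos: [601.1, 138.8, 94.7]
ee_rot: [[0.176, -0.984, -0.003], [-0.984, -0.176, -0.0], [-0.0, 0.003, -1.0]]
contact_force: [-6.7, -2.2, 4.6]
opening: 0.127
```

```bash
python3 - <<'E'
from h import *
d=snap('wrist','w8.png');s=ctrl.observe();print(s['time'],s['tcp_pos'],s['ee_rot'][:,0],s['contact_force'],s['moment'])
r,xs,ys=rectify(d,86,(-45,-8),(-48,48),.125)
cv2.imwrite('pics/r8.png',cv2.cvtColor(r[::-1,::-1],cv2.COLOR_RGB2BGR))
E
```

```text
15.55 [601.05599779 138.77891477  94.71402807] [ 1.76125258e-01 -9.84367747e-01 -1.79516122e-04] [-6.92197541 -1.74797869  4.43402546] [-0.30418949  1.24504147 -0.04648829]
```

View pics/r8.png

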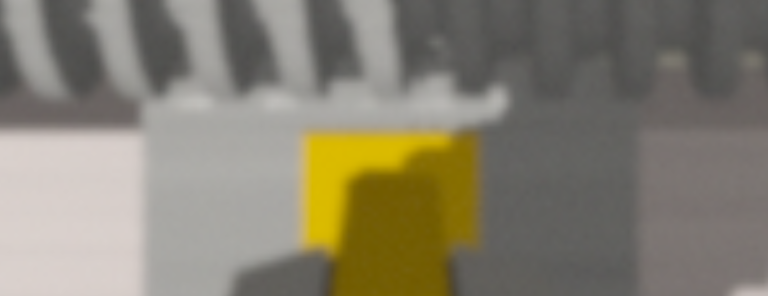

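```bash
python3 - <<'E'
from h import *
d=dict(np.load('pics/w8.npz'))
r,xs,ys=rectify(d,87,(-30,-12),(-42,42),.1)
a=np.clip((r[::-1,::-1].astype(float)-50)*1.6,0,255).astype(np.uint8)
a=cv2.resize(a,(800,300),interpolation=cv2.INTER_CUBIC)
cv2.imwrite('pics/r8b.png',cv2.cvtColor(a,cv2.COLOR_RGB2BGR))
E
```

```text
(no output)
```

View pics/r8b.png

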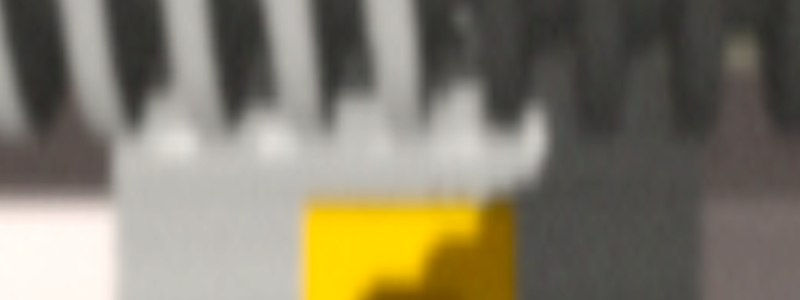

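Roots (row ~135) meet the crest line (row ~135), so yellow is home. I relax the push and open.

Call:
move_arm(series=[-0.2,-0.03,0.1,0,0,-0.2,-0.03,0.1,0,0,0,0,0,0,0,0,0,0,0,0.2,0,0,0,0,0.3,0,0,0,0,0.35,0,0,0,0,0.35,0,0,0,0,0.35,0,0,0,0,0.35,0,0,0,0,0.35])

```text
time: 16.55
tcp_pos: [601.6, 138.7, 94.8]
ee_rot: [[0.176, -0.984, 0.0], [-0.984, -0.176, 0.0], [-0.0, -0.0, -1.0]]
contact_force: [-1.2, 0.1, -0.0]
opening: 0.354
```

```bash
python3 - <<'E'
from h import *
d=snap('wrist','w9.png');s=ctrl.observe();print(s['time'],s['tcp_pos'],s['ee_rot'][:,0],s['contact_force'],s['moment'])
r,xs,ys=rectify(d,87,(-30,-12),(-42,42),.1)
a=np.clip((r[::-1,::-1].astype(float)-50)*1.6,0,255).astype(np.uint8)
a=cv2.resize(a,(800,300),interpolation=cv2.INTER_CUBIC)
cv2.imwrite('pics/r9b.png',cv2.cvtColor(a,cv2.COLOR_RGB2BGR))
E
```

```text
16.6 [601.63518758 138.72850291  94.7592436 ] [ 1.75811078e-01 -9.84423925e-01 -3.76154870e-05] [-0.54727153  0.16652738 -0.42870537] [ 0.00596036  0.04291427 -0.01882345]
```

View pics/r9b.png

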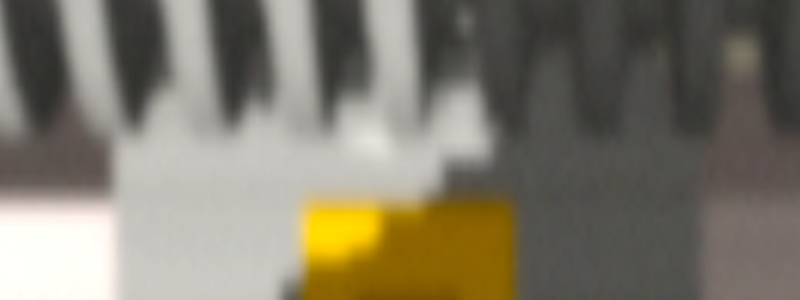

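View pics/w9.png

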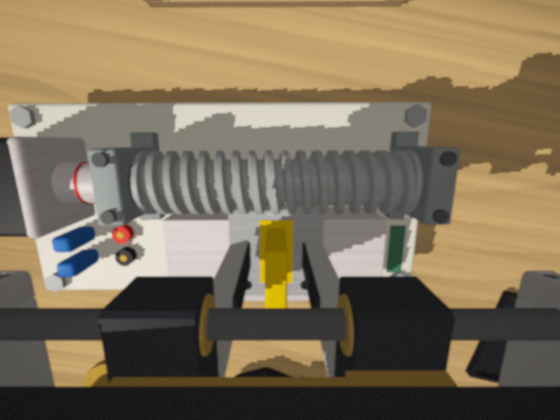

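Yellow stays in mesh after release (fingers at about rows 240–290 clear of the grip both sides). I retreat straight up, then check.

Call:
move_arm(series=[0,0,3,0,0.35,0,0,8,0,0.35,0,0,12,0,0.35,0,0,15,0,0.35,0,0,15,0,0.4,-4,0,15,0,0.5,-8,0,12,0,0.5,-8,0,8,0,0.5,-4,0,4,0,0.5,0,0,0,0,0.5])

```text
time: 17.6
tcp_pos: [577.1, 138.8, 187.3]
ee_rot: [[0.176, -0.984, 0.001], [-0.984, -0.176, 0.0], [0.0, -0.001, -1.0]]
contact_force: [0.3, 0.1, -0.0]
opening: 0.5
```

```bash
python3 - <<'E'
from h import *
d=snap('wrist','w10.png');s=ctrl.observe();print(s['time'],s['tcp_pos'],s['contact_force'])
P=cloud(d);v,u=np.mgrid[:420,:560];im=d['img'];h=cv2.cvtColor(im,cv2.COLOR_RGB2HSV)
S=np.stack([(P-O0)@X0,(P-O0)@Y0,P[...,2]],-1)
m=(h[...,0]>20)&(h[...,0]<35)&(h[...,1]>140)&(abs(S[...,0]+46)<30)&(abs(S[...,1])<20)&(P[...,2]>122)&(P[...,2]<140)
t=S[m];print('grip top stand frame',len(t),np.median(t[:,2]),rect(t))
mm=(abs(S[...,0]+46)<34)&(abs(S[...,1])<31)&(abs(P[...,2]-87)<4)&(h[...,1]<60);pl=S[mm]
A=np.c_[pl[:,:2],np.ones(len(pl))];print('plate slope',np.linalg.lstsq(A,pl[:,2],rcond=None)[0])
t=snap('top','t10.png')
r,xs,ys=rectify(d,87,(-60,-2),(-60,60),.15)
cv2.imwrite('pics/r10.png',cv2.cvtColor(r[::-1,::-1],cv2.COLOR_RGB2BGR))
cv2.imwrite('pics/t10c.png',cv2.cvtColor(cv2.resize(t['img'][140:300,150:450],None,fx=2.6,fy=2.6,interpolation=cv2.INTER_CUBIC),cv2.COLOR_RGB2BGR))
E
```

```text
17.65 [577.10269747 138.73588414 186.63733373] [0.24296993 0.0139728  0.53627424]
grip top stand frame 600 130.25670540587225 ((-45.730224609375, -0.7882122993469238), (32.833431243896484, 11.535811424255371), 0.03102472983300686)
plate slope [ 7.84941061e-03 -1.90893572e-03  8.67962421e+01]
```

View pics/r10.png

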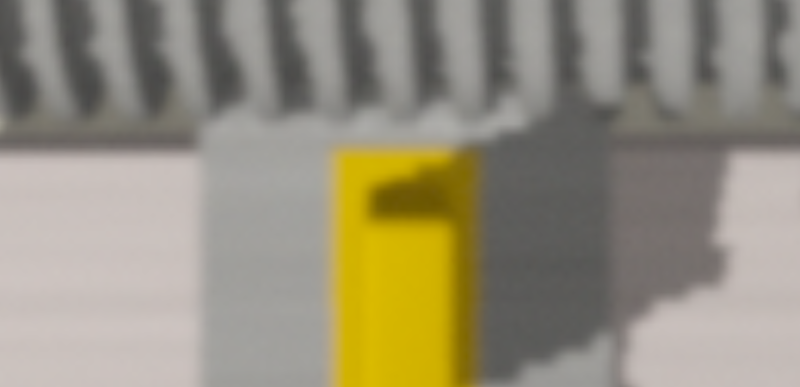

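View pics/t10c.png

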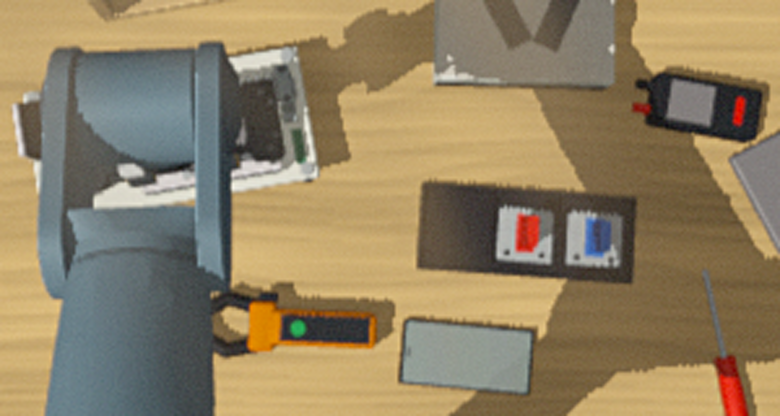

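```bash
python3 -c "
from plant import ctrl
print(ctrl.hand_in())"
```

```text
the job is handed in; nothing more can be done
None
```

The leadscrew's pitch is 10 mm. The yellow leaf is lying in mesh on the rest bar, let go, and the job was handed in at about 17.7 s.

- **Leaves tried:** I felt only the yellow one. The top and scene images both showed a 10 mm thread period, so I tried it first, and it went home. I did not feel the red and blue leaves into the thread. They were never moved and look the same in the tray in the last top view.
- **Feel:** The teeth slid in with almost no resistance and came to a firm stop. The wrist force was about 7 N along x at most, and part of that was friction on the bar. A small nudge along the screw took off most of the slight side force, and the leaf went no further in. I could only read the force at the end of each move.
- **Last checks, after letting go and backing off:**

| Check on yellow leaf | Measured | Wanted |
|---|---|---|
| Grip middle, x in the stand | -45.7 mm | -46 mm (limits -47.4 to -44) |
| Grip middle, y in the stand | -0.8 mm | within ±45 mm |
| Grip top height | 130.3 mm | 131 mm |
| Turn from square to the screw | under 0.01 rad | below 0.04 rad |
| Tilt | about 0.008 rad | below 0.06 rad |

- **Accuracy:** These positions rest on a camera calibration good to about 2 mm, which is wider than the x limits. The better evidence is the close-up, where the tooth roots meet the thread crests to about 0.3 mm.
- **Surroundings:** The gripper was clear with no contact force, and no bystander in view had moved. The arm hid the brass nut and bolt jar in the last top view, so I did not check those two, but the arm's path did not go near them.

No check failed.

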